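Set the photometer's filter turret to green and take a reading

TASK

With a fingertip, push the tab of the photometer's filter turret round until the tab points at the green dot, then press the blue read button and let it come back up. Only push and press: do not pinch the tab or lift the turret, do not press the button before the turret is set, leave the cuvette, bottle, tube rack and beaker where they stand, and finish with the hand clear of everything.

Things in the scene. Friction and masses are not known exactly. Their poses are not given: they have to be found in the camera images.
- photometer: white bench photometer with a red band, a fixed box 270 x 270 x 100 mm. Origin on the bench, under the turret's axis; z up; x to the machine's rear, y to its left. The box spans x -140 to +130 mm and y -135 to +135 mm; its flat top (the deck) is 100 mm above the bench. In this frame the read button is at (-85, -95) mm and the cuvette well at (-100, 100) mm.
- axis (a point): the turret's axis at deck height (centre of the round turret, 100 mm above the bench)
- turret (a joint): angle of the filter turret, a grey disc of 100 mm diameter whose top is 22 mm above the deck (a steel hub, 28 mm across, rises to 29 mm). 0: the tab points along the photometer's x; grows anticlockwise seen from above; stops at -2.1 and 2.1 rad. It starts within 0.25 rad of 0. Smooth with no clicks: friction (about 0.09 N m, some 1.3 N at the tab) holds it where it is left. The black tab stands out radially from the disc's rim.
- turret_seat (a joint): height by which the turret has been lifted off its seat, m; 0 seated, at most 0.03. It sits by its own weight (0.4 kg).
- tab_mid (a point): middle of the tab's top edge, 71 mm from the axis and 40 mm above the deck. The tab is a black upright plate 16 mm thick (across the push), reaching from the disc's rim (50 mm from the axis) to 92 mm from the axis, and from 6 mm to 40 mm above the deck, with a white line along its top; its side faces are 53 to 89 mm from the axis and 7 to 37 mm above the deck.
- tab_aim (a point): the point on the deck at which the tab points: on the tab's centre line, 104 mm from the axis
- tab_left: side plate of the tab on the anticlockwise side (pushing on it turns the turret clockwise, to lower values); its frame is the turret's own: origin on the axis at deck height, x along the tab
- tab_right: side plate of the tab on the clockwise side (pushing on it turns the turret anticlockwise, to higher values); its frame is the turret's own, as for tab_left
- dot_green: flat green dot, 22 mm diameter, 1 mm thick, on the deck, centre 104 mm from the turret's axis. The four dots stand at turret angles -1.75, -0.95, 0.95 and 1.75 rad; which colour is where varies. Origin at its centre, on the deck
- dot_red: red dot, same size and circle
- dot_yellow: yellow dot, same size and circle
- dot_blue: blue flat dot, same size and circle (not the button)
- read (a joint): travel of the read button, m: 0 up, 0.006 fully down; a spring of 4 N at full travel brings it back up
- read_top (a point): centre of the top of the round blue read button, 30 mm diameter, in a grey housing on the deck; pressed straight down
- cuvette: capped clear square cuvette, 14.5 x 14.5 x 45 mm, standing loose in its black well on the deck, top 48 mm above the deck; origin at its underside
- reagent: amber bottle with white cap, 60 mm diameter, 125 mm tall, on the bench; origin at its underside
- rack: blue rack with capped sample tubes, 160 x 64 mm, 85 mm tall, on the bench; origin at its underside
- beaker: translucent whitish plastic beaker, open at the top, 72 mm diameter, 85 mm tall, on the bench; origin at its underside
Mind the look-alikes: they are no part of the job. Several things have the shape of the rack; the one meant has the colours described above.

How it is judged:
By the outcome, as a careful person would: the job done as asked, in the order asked, and still so for the second after the job is handed in, with the robot touching nothing.
It also fails if it takes over 51 s, if anything falls off the work surface, if the arm or the gripper's body presses on something with over 40 N, if the wrist force passes 120 N, or if a joint passes its speed limit or range.

ROBOT

A 6-joint arm with a two-finger parallel gripper is mounted at the origin on the work surface. World frame = base frame: x ahead of the robot, y to its left, z up, the work surface at z = 0. Lengths are in m, angles in rad, forces in N, time in s.
With the tool pointing down it reaches from about 0.3 to 0.875 m from the base axis. Payload 6.4 kg.
Tool frame: the origin (TCP) lies at the very end of the fingers, on their centre line; the grasp point (between the pads) lies 19 mm behind it; x points along the fingers, y is the direction in which the jaws open and shut, and the axes are right-handed (so a half turn about x gives the same grasp; the last joint's range is limited). The gripper opens to 85 mm and grips with 20 to 120 N. Pads are 22 mm wide; open, the fingers measure 114 mm over their backs; the gripper's body (76 mm by 85 mm) begins 54 mm behind the grasp point. The pads swing forward as they close: fully open they stand 13 mm farther back than shut.
Start: joints at [-1.555, 0.181, 1.607, -0, 1.354, -0.206], TCP at [0.127, -0.561, 0.231] pointing down, gripper open.
Joint ranges: [-2.99, 2.99], [-0.89, 2.07], [0.3, 2.58], [-1.14, 4.28], [0, 2.63], [-3.12, 3.12]. Speed limits (rad/s): [2.57, 2.57, 3.01, 3.14, 3.14, 3.14].

INTERFACE

Orientations are given as a unit quaternion [w, x, y, z].
In Python, from bench import status, optics, hand_in gives the robot as it stands. The module is installed in compiled form; this text tells all that it offers.
- The arm moves only by the shell command python3 -m jog 'ROWS'. ROWS is JSON, one flat list of numbers, 5 for each row, row after row: the shift along the tool's x, y, z in mm, then the turn about the tool's x in degrees, then the opening in per cent of the stroke, from 0 (shut) to 100 (fully open). In form: [tx, ty, tz, yaw, gripper, tx, ty, tz, yaw, gripper, ...]. A call has exactly 5 rows; each row is the pose to reach, as a shift and turn from the pose commanded when the call began, along the tool's axes at that moment; what a row does not reach only later rows make up. A row lasts 1/10 s, in which the tool goes at most 50 mm and 8.59 degrees, less where a joint would pass 70% of its speed; a pose out of reach is approached as far as the arm can. A call with a gripper value outside its range is refused whole. The fingers move at their own pace and stop on an object; the grip force is fixed at half the most. Time passes only in rows, so rows that repeat a pose let the fingers close, or fill a call up. It gives the time, the measured TCP pose, the force and the opening at its end, in the units of the state.
- status.get_obs(): the state, without advancing time (a new reading comes with each control period).
- optics.camera(name): name is "side" or "top"; returns the picture (400x640x3 uint8, red, green, blue); there is no depth.
- optics.get_calibration(name): a dict with "vertical_fov" (degrees; the focal length in pixels is half the picture's height over the tangent of half this angle, whatever the lens; pixels are square), "cx", "cy" (the principal point, pixels), "extrinsics" (4x4, takes a point from camera to world coordinates). Camera axes: x right, y up, looking along -z (the intrinsics and any distortion apply to the point x, -y, -z); pixel columns grow to the right and rows downward; lengths in m; the calibration is good to about 2 mm. A picture is of the moment at which its call begins. get_calibration takes no time and is no camera call.
- hand_in(): hands the job in, once; it reports no verdict.
The state is a dict: "time_s": time; "q": joint angles; "dq": joint speeds; "joint_efforts": joint torques, N m; "eef_pos": TCP position; "eef_rot": TCP orientation; "wrist_force": force on the tool from outside, world axes, zero at the start; "torque": the same for the moment, N m; "opening": opening from 0.0 (shut) to 1.0 (fully open).
Only numpy, scipy, OpenCV 4.12 (cv2) and the standard library are available. Lean on these libraries where they do the work, as an engineer would, in place of code of your own. Each camera call takes 0.05 s, during which the arm holds its last target. There are 200 camera calls.

## Working session

There is one attempt and no reset: what is moved stays moved. The work goes in short steps, Python scripts to look and compute and a shell command to move; the robot and the scene stay as the last step left them, time stands still between calls to the robot, and variables do not carry over. Pictures are saved under pics/ and viewed, on a budget of 10 in all, crops included, one or two more only if the job needs it, and the job is handed in when it is done.

```bash
mkdir -p pics; python3 - <<'E'
from bench import status, optics
import cv2
for n in ("top","side"):
    im=optics.camera(n); cv2.imwrite(f"pics/{n}0.png",im[:,:,::-1])
    print(n,optics.get_calibration(n))
o=status.get_obs(); print(o['time_s'],o['eef_pos'],o['eef_rot'],o['wrist_force'])
E
```

```text
top {'vertical_fov': 52.75871430112908, 'cx': 310.9752268157857, 'cy': 199.29880291495425, 'extrinsics': array([[-0.01602387,  0.99512428, -0.09731854,  0.41953293],
       [-0.99986503, -0.01630068, -0.0020499 , -0.02500589],
       [-0.00362626,  0.09727256,  0.99525117,  1.09491382],
       [ 0.        ,  0.        ,  0.        ,  1.        ]])}
side {'vertical_fov': 48.47284892544796, 'cx': 325.40882244775327, 'cy': 192.0743834248316, 'extrinsics': array([[-0.6980366 ,  0.50907843, -0.50357131, -0.11709755],
       [-0.71601389, -0.48807115,  0.49910986,  0.59090056],
       [ 0.00830743,  0.708961  ,  0.70519875,  0.99525546],
       [ 0.        ,  0.        ,  0.        ,  1.        ]])}
0.1 [ 0.12650139 -0.56040249  0.2304881 ] [ 0.07770204  0.70281392  0.07882184 -0.70271054] [ 0.23772736 -0.2098212  -0.66183486]
```

View pics/top0.png

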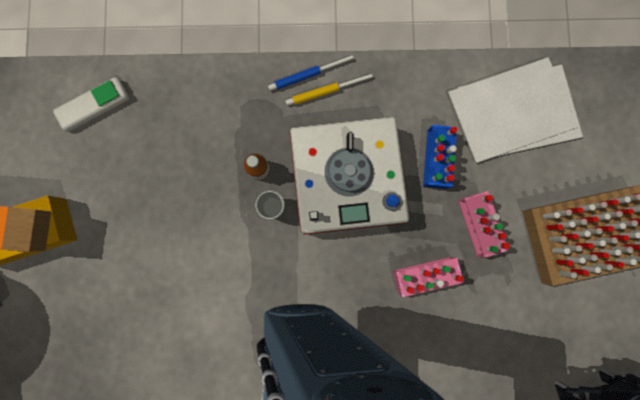

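View pics/side0.png

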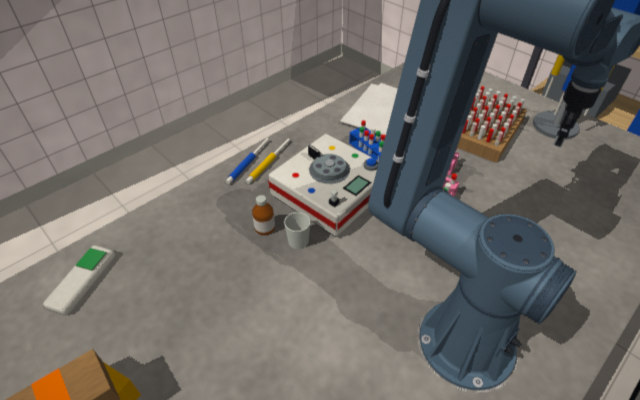

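Both views agree. Candidates in the top view:
- **Green dot:** the one on the deck at (391,174). Other green things are the remote-like box at (105,93) and the tube caps at about (440,150).
- **Read button:** blue in a grey housing at (393,201). The blue dot is at (309,184).
- **Tab:** black, at (350,140).

Next I'll fit the photometer pose from the dots and check it in one crop.

```bash
cat > h.py <<'E'
import numpy as np, cv2
from bench import status, optics
from scipy.optimize import least_squares
from scipy.spatial.transform import Rotation as R
def proj(n,P):
    c=optics.get_calibration(n); E=c['extrinsics']; f=200/np.tan(np.radians(c['vertical_fov']/2))
    p=(np.atleast_2d(P)-E[:3,3])@E[:3,:3]
    return np.c_[c['cx']+f*p[:,0]/-p[:,2], c['cy']-f*p[:,1]/-p[:,2]]
def blob(im,uv,col,r=9):
    u,v=np.round(uv).astype(int); w=im[v-r:v+r+1,u-r:u+r+1].astype(int)
    R_,G,B=w[...,0],w[...,1],w[...,2]
    m={'red':R_-np.maximum(G,B),'green':G-np.maximum(R_,B),'blue':B-np.maximum(R_,G),'yellow':np.minimum(R_,G)-B}[col].clip(20)-20
    yy,xx=np.mgrid[v-r:v+r+1,u-r:u+r+1]
    return np.array([(m*xx).sum(),(m*yy).sum()])/m.sum()
def mach(p,q): # machine coords -> world, p=(x,y,yaw)
    q=np.atleast_2d(q).astype(float); c,s=np.cos(p[2]),np.sin(p[2])
    return np.c_[p[0]+c*q[:,0]-s*q[:,1],p[1]+s*q[:,0]+c*q[:,1],q[:,2]]
def pol(r,a,z): return [r*np.cos(a),r*np.sin(a),z]
DOTS=np.array([pol(.104,a,.101) for a in (.95,1.75,-.95,-1.75)])
E
python3 - <<'E'
from h import *
cols=['red','blue','yellow','green']
g={'top':[(313,152),(309,184),(380,144),(391,174)],'side':[(296,175),(311,190),(332,148),(355,155)]}
ims={n:optics.camera(n) for n in g}
m={n:np.array([blob(ims[n],u,c,6) for u,c in zip(g[n],cols)]) for n in g}
for ns in (['top'],['side'],['top','side']):
    f=lambda p:np.concatenate([(proj(n,mach(p,DOTS))-m[n]).ravel() for n in ns])
    s=least_squares(f,[.5,-.08,0]); print(ns,s.x.round(4),s.fun.round(2))
p=s.x; np.save('p.npy',p)
im=cv2.resize(ims['top'][100:245,280:420],None,fx=5,fy=5,interpolation=cv2.INTER_CUBIC)[:,:,::-1].copy()
pts=np.vstack([mach(p,DOTS),mach(p,[[0,0,.129],[-.085,-.095,.12],pol(.05,0,.14),pol(.092,0,.14)])])
for u,v in proj('top',pts): cv2.drawMarker(im,(int((u-280+.5)*5),int((v-100+.5)*5)),(255,0,255),0,12,1)
cv2.imwrite('pics/c1.png',im)
E
```

```text
['top'] [ 0.585  -0.118   0.0948] [ 0.03 -0.02 -0.04  0.03 -0.01 -0.01  0.03  0.  ]
['side'] [ 0.5839 -0.1182  0.0941] [-0.05 -0.01  0.02  0.03 -0.01 -0.03  0.04 -0.  ]
['top', 'side'] [ 0.5846 -0.1182  0.0946] [ 0.09  0.11  0.02  0.16  0.05  0.12  0.09  0.15 -0.2  -0.1  -0.13 -0.08
 -0.18 -0.12 -0.14 -0.11]
```

View pics/c1.png

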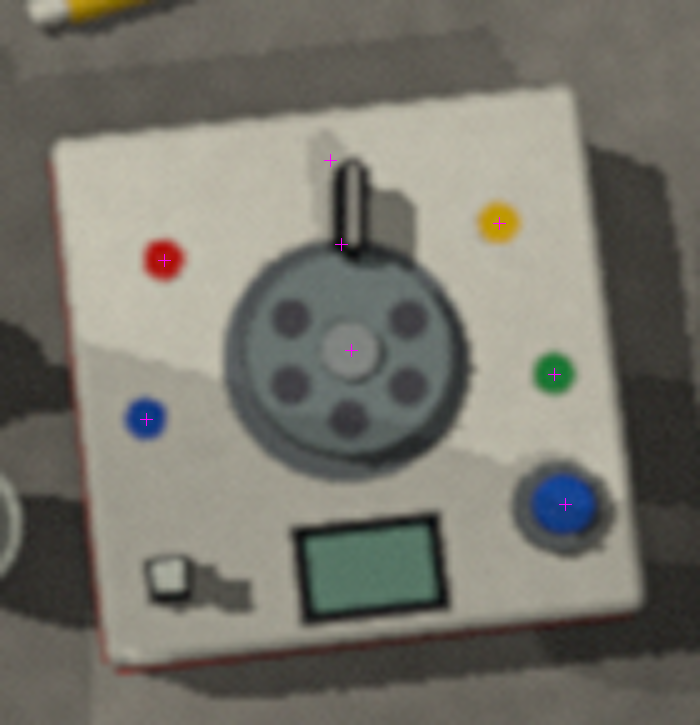

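The fit is sub-pixel (0.585, -0.118, yaw 0.095). The marks land on the dots, the hub and the button, and green is at -1.75. The tab stands at about -0.11 rad, so I'll push its left side clockwise.

```bash
cat >> h.py <<'E'
def tool():
    o=status.get_obs(); w,x,y,z=o['eef_rot']; M=R.from_quat([x,y,z,w]).as_matrix(); return o,M
def psi(M): return np.arctan2(M[1,1],M[0,1])  # heading of tool y
def plan(wps):
    """wps: (x,y,z,heading of tool y or None) -> rows mm/deg from current pose"""
    o,M=tool()
    for x,y,z,h in wps:
        d=M.T@(np.array([x,y,z])-o['eef_pos'])*1000
        t=0 if h is None else -np.degrees((h-psi(M)+np.pi)%(2*np.pi)-np.pi)
        print(d.round(1),round(t,1))
P=np.load('p.npy')
def around(a,r,z=.115): return [P[0]+r*np.cos(a),P[1]+r*np.sin(a),z]
E
python3 - <<'E'
from h import *
o,M=tool(); print(M.round(3),psi(M),o['q'].round(3) if hasattr(o['q'],'round') else o['q'])
# world tab angle
print("start hover heading options"); 
plan([(*around(.55,.0764,.231),np.pi/2),(*around(.55,.0764,.231),0)])
E
```

```text
[[-0.     0.22  -0.976]
 [ 0.001 -0.976 -0.22 ]
 [-1.    -0.001 -0.   ]] -1.3490437713532433 [-1.555  0.181  1.608  0.     1.354 -0.206]
start hover heading options
[ 2.000e-01 -3.555e+02 -6.165e+02] -167.3
[ 2.000e-01 -3.555e+02 -6.165e+02] -77.3
```

```bash
python3 - <<'E'
from h import *
plan([(*around(.45,.0754,.231),.195)])
E
```

```text
[ 2.000e-01 -3.479e+02 -6.177e+02] -88.5
```

```bash
python3 -m jog '[0,-353,-623,-43,0, 0,-353,-623,-43,0, 0,-353,-623,-43,0, 0,-353,-623,-43,0, 0,-353,-623,-43,0]'; python3 - <<'E'
from h import *
plan([(*around(.45,.0754,.231),.195)]); print(tool()[0]['q'])
E
```

```text
time_s: 0.7
eef_pos: [0.3126, -0.3913, 0.2313]
eef_rot: [0.332, 0.624, 0.332, -0.624]
wrist_force: [1.0, -0.2, -0.3]
opening: 0.145
[ 3.000e-01  1.107e+02 -4.437e+02] -45.2
[-1.13413506e+00  1.28453091e-02  1.78970636e+00  8.74191572e-05
  1.33885564e+00 -5.40825738e-01]
```

```bash
python3 -m jog '[0,111,-444,-40,0, 0,111,-444,-40,0, 0,111,-444,-40,0, 0,111,-444,-40,0, 0,111,-444,-40,0]'; python3 - <<'E'
from h import *
plan([(*around(.45,.0754,.231),.195)])
E
```

```text
time_s: 1.2
eef_pos: [0.4997, -0.225, 0.2313]
eef_rot: [0.526, 0.473, 0.525, -0.473]
wrist_force: [1.1, -1.1, -0.7]
opening: 0.0
[   0.3  166.6 -122.9] -5.2
```

```bash
python3 -m jog '[0,167,-123,-5,0, 0,167,-123,-5,0, 0,167,-123,-5,0, 0,167,-123,-5,0, 0,167,-123,-5,0]'; python3 - <<'E'
from h import *
plan([(*around(.45,.0754,.115),.195)])
for n in ('top','side'):
    im=optics.camera(n); x,y=(280,90) if n=='top' else (220,80)
    cv2.imwrite(f'pics/{n}2.png',cv2.resize(im[y:y+150,x:x+180],None,fx=3,fy=3)[:,:,::-1])
a,b=[cv2.imread(f'pics/{n}2.png')[:, :400] for n in('top','side')]
cv2.imwrite('pics/c2.png',np.hstack([a,b]))
E
```

```text
time_s: 1.7
eef_pos: [0.655, -0.0833, 0.2305]
eef_rot: [0.545, 0.451, 0.546, -0.449]
wrist_force: [-0.4, -0.7, -0.5]
opening: -0.003
[115.5  -2.9   1.7] -0.2
```

View pics/c2.png

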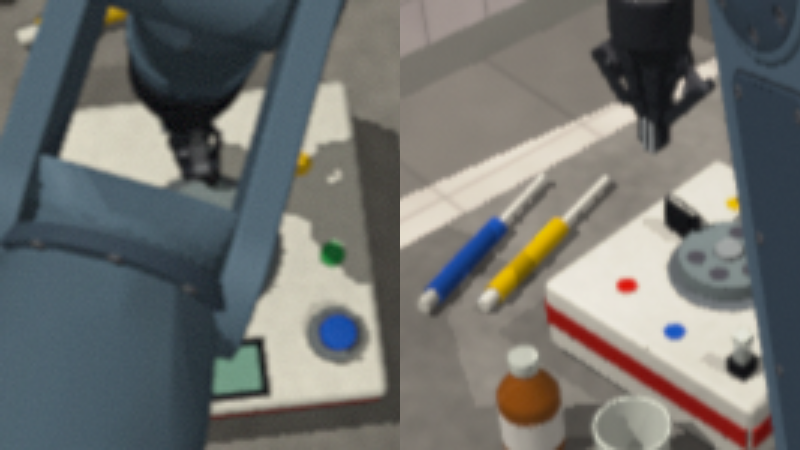

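The shut fingertips hang to the left of the tab (side crop about (655,140), tab at (680,215)). The space below them is clear, so I'll descend beside the tab and measure.

```bash
python3 -m jog '[40,-3,2,0,0, 80,-3,2,0,0, 100,-3,2,0,0, 112,-3,2,0,0, 112,-3,2,0,0]'; python3 - <<'E'
from h import *
o,M=tool(); print(o['wrist_force'],psi(M))
for n in range(6):
    a=.45-.125*n; plan([(*around(a,.0754,.118),a-.255)])
E
```

```text
time_s: 2.3
eef_pos: [0.6481, -0.0912, 0.1176]
eef_rot: [0.543, 0.451, 0.545, -0.452]
wrist_force: [0.3, 0.4, -0.6]
opening: -0.004
[ 0.33658112  0.44584066 -0.60496976] 0.1848494225419637
[-0.4  5.4 -4.9] -0.6
[-0.4  7.3  4.3] 6.6
[-0.4  8.  13.7] 13.7
[-0.4  7.6 23.1] 20.9
[-0.4  6.  32.4] 28.1
[-0.4  3.2 41.4] 35.2
```

```bash
python3 -m jog '[0,7.3,4.3,6.6,0, 0,8,13.7,13.7,0, 0,7.6,23.1,20.9,0, 0,6,32.4,28.1,0, 0,3.2,41.4,35.2,0]'; python3 - <<'E'
from h import *
o,M=tool(); print(psi(M))
optics.camera('side');optics.camera('side')
o,M=tool();e=o['eef_pos'];print(o['wrist_force'],e,psi(M),'finger angle',np.arctan2(e[1]-P[1],e[0]-P[0]),np.hypot(e[1]-P[1],e[0]-P[0]))
for n in range(1,6):
    a=-.175-.125*n; plan([(*around(a,.0754,.118),a-.255)])
E
```

```text
time_s: 2.8
eef_pos: [0.6618, -0.1314, 0.1218]
eef_rot: [0.382, 0.597, 0.38, -0.595]
wrist_force: [0.8, 0.7, -0.8]
opening: -0.004
-0.433415646101733
[-0.70472134  0.74638104  0.37145746] [ 0.66145    -0.13227904  0.12154209] -0.430620666324769 finger angle -0.18167999607334645 0.0781172568127265
[ 3.5 -1.   9.4] 7.1
[ 3.5 -0.3 18.8] 14.3
[ 3.5 -0.9 28.2] 21.5
[ 3.5 -2.6 37.5] 28.6
[ 3.5 -5.4 46.5] 35.8
```

```bash
python3 -m jog '[3,-1,9.4,7.1,0, 3,-0.3,18.8,14.3,0, 3,-0.9,28.2,21.5,0, 3,-2.6,37.5,28.6,0, 3,-5.4,46.5,35.8,0]'; python3 - <<'E'
from h import *
im=optics.camera('top'); im2=optics.camera('side')
a=cv2.resize(im[100:240,280:410],None,fx=3,fy=3); b=cv2.resize(im2[100:240,250:380],None,fx=3,fy=3)
cv2.imwrite('pics/c3.png',np.hstack([a,b])[:,:,::-1])
o,M=tool();e=o['eef_pos'];print(o['wrist_force'],e,psi(M),'finger angle',np.arctan2(e[1]-P[1],e[0]-P[0]),np.hypot(e[1]-P[1],e[0]-P[0]))
for n in range(1,6):
    a=-.8-.08*n; plan([(*around(a,.0754,.118),a-.255)])
E
```

```text
time_s: 3.4
eef_pos: [0.6372, -0.1707, 0.118]
eef_rot: [0.181, 0.685, 0.18, -0.683]
wrist_force: [0.2, 1.5, 0.5]
opening: 0.001
[-0.40109307 -0.16452957  0.15658231] [ 0.63660126 -0.17136735  0.11779183] -1.051884729364011 finger angle -0.7969951216817944 0.0743824083443655
[-0.2  2.3  5.9] 4.8
[-0.2  3.1 11.8] 9.3
[-0.2  3.4 17.9] 13.9
[-0.2  3.2 23.9] 18.5
[-0.2  2.6 29.9] 23.1
```

View pics/c3.png

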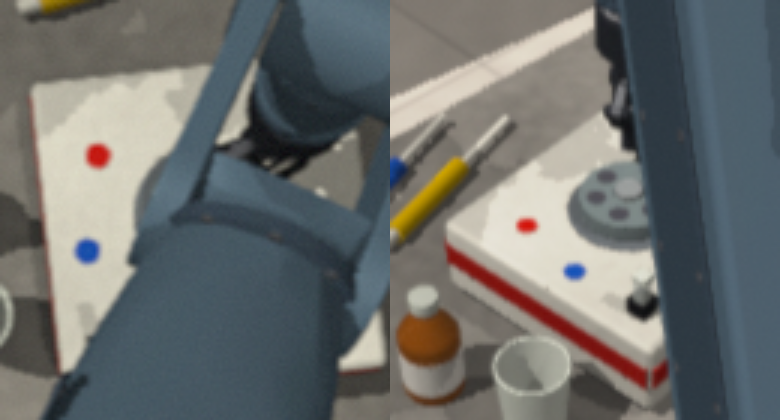

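The tab has left its old place and is hidden behind the arm. I'll push on to just short of the target, then back off for a clear look.

```bash
python3 -m jog '[0,2.3,5.9,4.8,0, 0,3.1,11.8,9.3,0, 0,3.4,17.9,13.9,0, 0,3.2,23.9,18.5,0, 0,2.6,29.9,23.1,0]'; python3 - <<'E'
from h import *
optics.camera('top'); optics.camera('side')
o,M=tool();e=o['eef_pos'];print(o['wrist_force'],e,psi(M),'finger angle',np.arctan2(e[1]-P[1],e[0]-P[0]),np.hypot(e[1]-P[1],e[0]-P[0]))
for a in (-1.24,-1.28,-1.32): plan([(*around(a,.0754,.118),a-.255)])
E
```

```text
time_s: 4.0
eef_pos: [0.6127, -0.1873, 0.1176]
eef_rot: [0.042, 0.707, 0.041, -0.705]
wrist_force: [2.2, 0.9, -0.1]
opening: 0.001
[ 0.25267004  0.46025076 -0.04074152] [ 0.6121348  -0.18767634  0.11738734] -1.451962995071463 finger angle -1.1938706604628582 0.07475979419541313
[-0.6  1.4  3.2] 2.5
[-0.6  2.   6.2] 4.8
[-0.6  2.5  9.2] 7.0
```

```bash
python3 -m jog '[0,1.4,3.2,2.5,0, 0,2,6.2,4.8,0, 0,2.5,9.2,7,0, 0,2.5,9.2,7,0, 0,2.5,9.2,7,0]'; python3 - <<'E'
from h import *
o,M=tool();e=o['eef_pos'];print(e,psi(M),'finger angle',np.arctan2(e[1]-P[1],e[0]-P[0]))
plan([(*around(-1.32+.25,.0754,.118),None),(*around(-1.07,.0754,.20),None),(.3,-.45,.24,None)])
E
python3 -m jog '[0,0,-10,0,0, 0,0,-18,0,0, -40,0,-18,0,0, -85,0,-18,0,0, -125,0,-18,0,0]'
python3 - <<'E'
from h import *
plan([(.3,-.45,.24,None)])
E
```

```text
time_s: 4.6
eef_pos: [0.6035, -0.1911, 0.1168]
eef_rot: [-0.001, 0.707, -0.001, -0.707]
wrist_force: [1.2, 0.2, 0.2]
opening: 0.001
[ 0.60345974 -0.19106299  0.11683844] -1.5738781599772786 finger angle -1.3178713723129518
[ -1.1  -6.8 -17.3] 0
[-83.1  -6.8 -17.4] 0
[-123.3  259.9  302.5] 0
time_s: 5.1
eef_pos: [0.6216, -0.1911, 0.2429]
eef_rot: [-0.002, 0.707, -0.002, -0.707]
wrist_force: [1.1, 0.1, -0.2]
opening: -0.003
[  2.9 260.8 320.1] 0
```

```bash
python3 -m jog '[0,260,320,0,0, 0,260,320,0,0, 0,260,320,0,0, 0,260,320,0,0, 0,260,320,0,0]'; python3 -m jog '[0,90,80,0,0, 0,90,120,0,0, 0,90,120,0,0, 0,90,120,0,0, 0,90,120,0,0]'
python3 - <<'E'
from h import *
im=optics.camera('top'); im2=optics.camera('side')
a=cv2.resize(im[130:230,320:420],None,fx=4,fy=4,interpolation=2); b=cv2.resize(im2[120:220,290:390],None,fx=4,fy=4,interpolation=2)
cv2.imwrite('pics/c4.png',np.hstack([a,b])[:,:,::-1]); np.savez('i4.npz',top=im,side=im2)
E
```

```text
time_s: 5.6
eef_pos: [0.4248, -0.3486, 0.2416]
eef_rot: [-0.002, 0.707, -0.002, -0.707]
wrist_force: [0.1, -0.7, 0.2]
opening: -0.001
time_s: 6.1
eef_pos: [0.3045, -0.4376, 0.2414]
eef_rot: [-0.003, 0.707, -0.003, -0.707]
wrist_force: [-0.5, 0.1, -0.3]
opening: -0.0
```

View pics/c4.png

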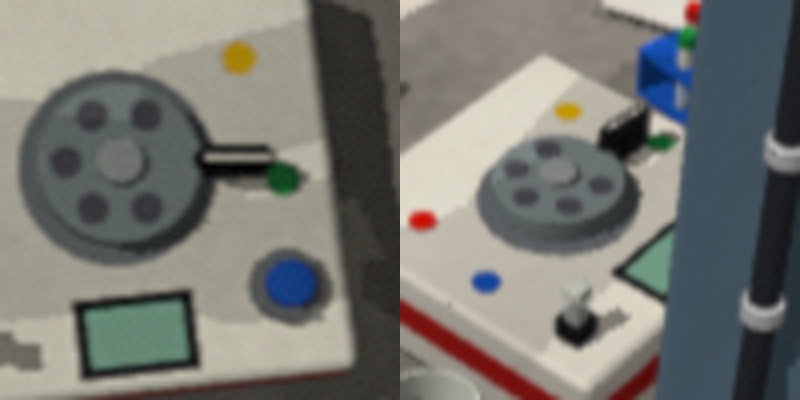

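The tab stops just short of the green dot: its line is at crop (240,157) and the dot at (284,178). I'll measure the angle from the white line and, independently, from the disc's holes.

```bash
cat >> h.py <<'E'
def back(n,uv,z):
    c=optics.get_calibration(n); E=c['extrinsics']; f=200/np.tan(np.radians(c['vertical_fov']/2))
    uv=np.atleast_2d(uv); d=np.c_[(uv[:,0]-c['cx'])/f,-(uv[:,1]-c['cy'])/f,-np.ones(len(uv))]@E[:3,:3].T
    return E[:3,3]+d*((z-E[2,3])/d[:,2:])
def render_err(im,n,a,holes=True):
    g=cv2.GaussianBlur(cv2.cvtColor(im,cv2.COLOR_RGB2GRAY),(0,0),.7).astype(np.float32)
    def s(q): uv=proj(n,mach(P,q)).astype(np.float32); return cv2.remap(g,uv[:,:1],uv[:,1:],cv2.INTER_CUBIC).mean()
    def at(rs,t,z): return [[r*np.cos(a)-t*np.sin(a),r*np.sin(a)+t*np.cos(a),z] for r in rs]
    rs=np.linspace(.06,.088,12)
    line=s(at(rs,0,.14))-.5*(s(at(rs,.006,.14))+s(at(rs,-.006,.14)))
    hole=-s([pol(.033,a+np.pi/3*k,.122) for k in range(1,6)])
    return line,hole
def tabangle(im,n,lo,hi):
    A=np.arange(lo,hi,.005); v=np.array([render_err(im,n,a) for a in A])
    return A[v.argmax(0)], v.max(0)
E
python3 - <<'E'
from h import *
d=np.load('i4.npz')
for n in ('top','side'): print(n,tabangle(d[n],n,-1.85,-1.2))
uv=[[320+210/4,130+157/4],[320+270/4,130+156/4]]
w=back('top',np.array(uv)-.375,.14)[:,:2]-P[:2]; print(np.arctan2(w[:,1],w[:,0])-P[2], np.hypot(*w.T))
E
```

```text
top (array([-1.685, -1.565]), array([ 70.83566, -56.02416], dtype=float32))
side (array([-1.53, -1.68]), array([ 13.954117, -69.25528 ], dtype=float32))
[-1.68236406 -1.67540158] [0.05252789 0.08845015]
```

The white line (top) gives about -1.68, and the holes in the side view also give -1.68. Two noisier estimates (-1.53 and -1.565) disagree, but the hand measurement gives -1.68 as well. About 0.07 rad more is needed, which puts the finger at -1.388.

```bash
python3 - <<'E'
from h import *
plan([(*around(-1.14,.0754,.20),-1.64)])
E
```

```text
[  41.5 -251.5 -308.4] 3.6
```

```bash
python3 -m jog '[0,-251,-308,3.6,0, 0,-251,-308,3.6,0, 0,-251,-308,3.6,0, 0,-251,-308,3.6,0, 0,-251,-308,3.6,0]';python3 -m jog '[0,-98,-124,0,0,0,-98,-124,0,0,0,-98,-124,0,0,0,-98,-124,0,0,0,-98,-124,0,0]'; python3 - <<'E'
from h import *
optics.camera('top'); optics.camera('top')
plan([(*around(-1.14,.0754,.20),-1.64),(*around(-1.14,.0754,.118),-1.64)])
E
```

```text
time_s: 6.7
eef_pos: [0.5028, -0.2766, 0.2415]
eef_rot: [-0.024, 0.707, -0.024, -0.707]
wrist_force: [0.3, -0.6, 0.1]
opening: 0.0
time_s: 7.2
eef_pos: [0.6322, -0.1873, 0.2405]
eef_rot: [0.023, -0.706, 0.022, 0.707]
wrist_force: [-0.8, -0.1, 0.0]
opening: 0.003
[40.9 -2.3 14.4] 0.1
[122.9  -2.3  14.3] 0.1
```

```bash
python3 -m jog '[40,-2,8,0,0, 80,-2,10,0,0, 105,-2,10,0,0, 122,-2,10,0,0, 122,-2,10,0,0]'; python3 - <<'E'
from h import *
optics.camera('top')
o,M=tool();e=o['eef_pos'];print(e,o['wrist_force'],'finger angle',np.arctan2(e[1]-P[1],e[0]-P[0]),psi(M))
for a in (-1.2,-1.3,-1.35,-1.388): plan([(*around(a,.0754,.118),-1.655)])
E
```

```text
time_s: 7.8
eef_pos: [0.6185, -0.1884, 0.1168]
eef_rot: [0.026, -0.705, 0.025, 0.708]
wrist_force: [0.4, 0.4, -0.2]
opening: -0.002
[ 0.61996863 -0.18882814  0.11897946] [0.26600195 0.16277509 0.44164439] finger angle -1.106939876620191 -1.642015755187698
[1.  0.2 8. ] 0.7
[ 1.   3.1 15. ] 0.7
[ 1.   4.2 18.6] 0.7
[ 1.   5.  21.3] 0.7
```

```bash
python3 -m jog '[0,0,8,0.7,0, 0,3,15,0.7,0, 0,4.2,18.6,0.7,0, 0,5,21.3,0.7,0, 0,5,21.3,0.7,0]'; python3 - <<'E'
from h import *
optics.camera('top')
o,M=tool();e=o['eef_pos'];print(e,'finger angle',np.arctan2(e[1]-P[1],e[0]-P[0]),psi(M))
E
```

```text
time_s: 8.35
eef_pos: [0.5992, -0.1922, 0.1201]
eef_rot: [-0.029, 0.707, -0.029, -0.706]
wrist_force: [0.5, -0.0, 0.9]
opening: -0.0
[ 0.5992273  -0.19208054  0.11986622] finger angle -1.3756693894236638 -1.6533673435240546
```

```bash
python3 -m jog '[0,0,1,0,0, 0,0,1,0,0, 0,0,1,0,0, 0,0,1,0,0, 0,0,1,0,0]'; python3 - <<'E'
from h import *
o,M=tool();e=o['eef_pos'];print(e,'finger angle',np.arctan2(e[1]-P[1],e[0]-P[0]),psi(M))
E
python3 -m jog '[0,0,-10,0,0, 0,0,-18,0,0, -40,0,-18,0,0, -85,0,-18,0,0, -122,0,-18,0,0]'
python3 -m jog '[0,260,320,0,0, 0,260,320,0,0, 0,260,320,0,0, 0,260,320,0,0, 0,260,320,0,0]'; python3 -m jog '[0,90,80,0,0, 0,90,120,0,0, 0,90,120,0,0, 0,90,120,0,0, 0,90,120,0,0]'
python3 - <<'E'
from h import *
im=optics.camera('top'); im2=optics.camera('side')
for n,i in(('top',im),('side',im2)): print(n,tabangle(i,n,-1.95,-1.5))
a=cv2.resize(im[130:230,320:420],None,fx=4,fy=4,interpolation=2); b=cv2.resize(im2[120:220,290:390],None,fx=4,fy=4,interpolation=2)
cv2.imwrite('pics/c5.png',np.hstack([a,b])[:,:,::-1])
b=mach(P,[-.085,-.095,.17])[0];print(b);plan([(*b,None)])
E
```

```text
time_s: 8.9
eef_pos: [0.5983, -0.1917, 0.1193]
eef_rot: [-0.029, 0.707, -0.029, -0.706]
wrist_force: [1.5, -0.8, 0.5]
opening: -0.002
[ 0.59828894 -0.19172681  0.11929916] finger angle -1.3870562119278977 -1.653139654758616
time_s: 9.4
eef_pos: [0.6168, -0.1932, 0.2432]
eef_rot: [-0.029, 0.707, -0.029, -0.706]
wrist_force: [0.4, -0.3, 1.0]
opening: -0.0
time_s: 9.9
eef_pos: [0.4086, -0.3352, 0.2414]
eef_rot: [-0.029, 0.707, -0.029, -0.706]
wrist_force: [-0.2, -1.2, -0.0]
opening: 0.004
time_s: 10.4
eef_pos: [0.2821, -0.415, 0.2414]
eef_rot: [-0.03, 0.707, -0.03, -0.706]
wrist_force: [0.5, 0.3, -0.4]
opening: 0.002
top (array([-1.75, -1.83]), array([ 60.85717, -56.79989], dtype=float32))
side (array([-1.595, -1.735]), array([ 12.659088, -70.661514], dtype=float32))
[ 0.50897638 -0.22077205  0.17      ]
[  71.5 -210.8 -208.7] 0
```

View pics/c5.png

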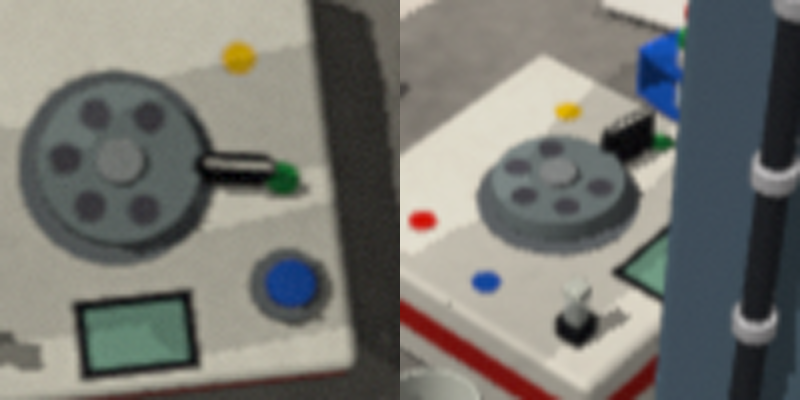

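The tab now points at the green dot: the line fit gives -1.75, and the reliable side-view hole fit gives -1.735. Next is the button.

```bash
python3 -m jog '[0,-211,-209,0,0, 0,-211,-209,0,0, 0,-211,-209,0,0, 0,-211,-209,0,0, 0,-211,-209,0,0]'; python3 -m jog '[0,-42,-42,0,0,0,-42,-42,0,0,0,-42,-42,0,0,0,-42,-42,0,0,0,-42,-42,0,0]'; python3 - <<'E'
from h import *
optics.camera('top');optics.camera('top')
plan([(*mach(P,[-.085,-.095,.14])[0],None)])
E
```

```text
time_s: 11.0
eef_pos: [0.4753, -0.2482, 0.2414]
eef_rot: [-0.028, 0.707, -0.028, -0.706]
wrist_force: [-0.0, -0.9, 0.8]
opening: -0.0
time_s: 11.5
eef_pos: [0.5174, -0.2137, 0.2412]
eef_rot: [0.029, -0.706, 0.029, 0.707]
wrist_force: [0.3, -1.1, -0.2]
opening: 0.005
[101.3   7.3   7.7] 0
```

```bash
python3 -m jog '[40,7,8,0,0, 75,7,8,0,0, 95,7,8,0,0, 101,7,8,0,0, 101,7,8,0,0]'; python3 - <<'E'
from h import *
optics.camera('top'); im=optics.camera('top'); im2=optics.camera('side')
plan([(*mach(P,[-.085,-.095,.12])[0],None)]); print(tool()[0]['wrist_force'])
a=cv2.resize(im[130:230,320:420],None,fx=4,fy=4,interpolation=2); b=cv2.resize(im2[100:200,310:410],None,fx=4,fy=4,interpolation=2)
cv2.imwrite('pics/c6.png',np.hstack([a,b])[:,:,::-1])
E
```

```text
time_s: 12.1
eef_pos: [0.5087, -0.22, 0.1399]
eef_rot: [0.03, -0.706, 0.029, 0.707]
wrist_force: [-0.4, -0.1, 0.8]
opening: 0.001
[22.   0.4  1.4] 0
[ 0.06511468 -0.2158908   0.84159739]
```

View pics/c6.png

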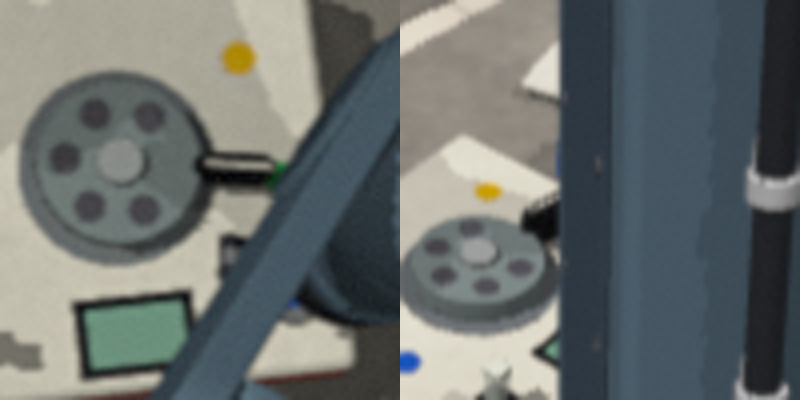

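The fingertip is centred over the button to about 1 mm by kinematics, though the arm hides it from both cameras. The tab is untouched. I'll press down while watching the force.

```bash
python3 -m jog '[4,0,1,0,0, 8,0,1,0,0, 12,0,1,0,0, 14,0,1,0,0, 14,0,1,0,0]'; python3 -m jog '[1,0,0,0,0, 2,0,0,0,0, 3,0,0,0,0, 4,0,0,0,0, 4,0,0,0,0]'; python3 -m jog '[1,0,0,0,0, 2,0,0,0,0, 3,0,0,0,0, 3,0,0,0,0, 3,0,0,0,0]'
```

```text
time_s: 12.75
eef_pos: [0.5082, -0.2192, 0.1257]
eef_rot: [0.029, -0.706, 0.029, 0.707]
wrist_force: [-0.4, -0.4, 0.2]
opening: 0.001
time_s: 13.25
eef_pos: [0.5084, -0.2194, 0.1222]
eef_rot: [0.029, -0.706, 0.029, 0.707]
wrist_force: [0.1, -0.0, 0.0]
opening: 0.001
time_s: 13.75
eef_pos: [0.5085, -0.2195, 0.1194]
eef_rot: [-0.029, 0.707, -0.029, -0.706]
wrist_force: [-0.7, 0.7, 2.5]
opening: -0.003
```

Contact near z ≈ 0.121. I'll press through the 6 mm travel in small steps.

```bash
python3 -m jog '[1,0,0,0,0, 2,0,0,0,0, 3,0,0,0,0, 3,0,0,0,0, 3,0,0,0,0]'; python3 -m jog '[0.5,0,0,0,0, 1,0,0,0,0, 1.5,0,0,0,0, 2,0,0,0,0, 2,0,0,0,0]'
```

```text
time_s: 14.25
eef_pos: [0.5085, -0.2195, 0.1164]
eef_rot: [-0.029, 0.707, -0.029, -0.706]
wrist_force: [-0.6, -0.2, 2.9]
opening: -0.001
time_s: 14.75
eef_pos: [0.5086, -0.2196, 0.1159]
eef_rot: [-0.029, 0.707, -0.029, -0.706]
wrist_force: [-5.2, 2.4, 14.6]
opening: 0.001
```

Bottomed out: 14.6 N against a 4 N spring, and z stopped at 0.116. Now I'll retract and move clear.

```bash
python3 -m jog '[-5,0,0,0,0, -15,0,0,0,0, -40,0,0,0,0, -85,0,0,0,0, -125,0,0,0,0]'; python3 -m jog '[0,210,210,0,0, 0,210,210,0,0, 0,210,210,0,0, 0,210,210,0,0, 0,210,210,0,0]';  python3 -m jog '[0,40,40,0,0, 0,40,40,0,0, 0,40,40,0,0, 0,40,40,0,0, 0,40,40,0,0]'
python3 - <<'E'
from h import *
im=optics.camera('top'); im2=optics.camera('side')
for n,i in(('top',im),('side',im2)): print(n,tabangle(i,n,-1.95,-1.5))
print('button px vs z .12/.115',blob(im,(393,201),'blue',8),proj('top',mach(P,[[-.085,-.095,.121],[-.085,-.095,.115]])), 'before',blob(np.load('i4.npz')['top'],(393,201),'blue',8))
a=cv2.resize(im[80:280,220:480],None,fx=3,fy=3,interpolation=2)
cv2.imwrite('pics/c7.png',a[:,:,::-1])
E
```

```text
time_s: 15.25
eef_pos: [0.508, -0.2191, 0.2405]
eef_rot: [0.029, -0.706, 0.029, 0.707]
wrist_force: [0.9, -0.0, 0.5]
opening: 0.003
time_s: 15.75
eef_pos: [0.3161, -0.3818, 0.2395]
eef_rot: [-0.029, 0.707, -0.029, -0.706]
wrist_force: [0.1, -0.8, -0.6]
opening: -0.001
time_s: 16.25
eef_pos: [0.2757, -0.4166, 0.2392]
eef_rot: [-0.029, 0.707, -0.028, -0.706]
wrist_force: [0.1, 0.4, 0.3]
opening: -0.001
top (array([-1.755, -1.65 ]), array([ 61.60736, -57.59928], dtype=float32))
side (array([-1.595, -1.74 ]), array([ 12.90361, -71.21599], dtype=float32))
button px vs z .12/.115 [392.12752076 200.33926453] [[392.58456922 200.3451708 ]
 [392.09801526 200.57810912]] before [392.12267511 200.34784329]
```

View pics/c7.png

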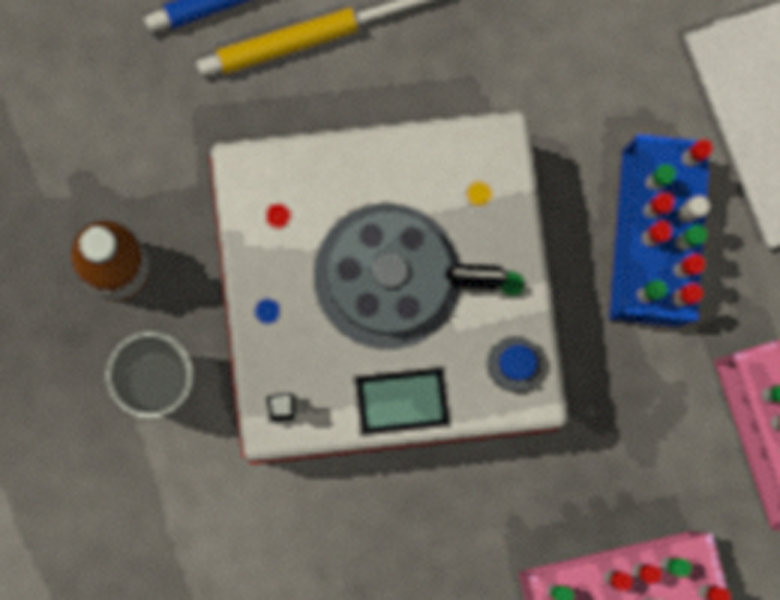

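The tab (crop 480,275) points at the green dot (513,284). The button (518,363) is back where it was before the press, to within 0.01 px. The bottle, beaker, rack and cuvette look unmoved.

```bash
python3 -c "
from bench import hand_in
print(hand_in())"
```

```text
the job is handed in; nothing more can be done
None
```

The job is handed in: the turret tab points at the green dot, and the read button was pressed afterwards and came back up. It took about 16 s of the 51 s allowed.

- **Turret:** I pushed the tab's left face clockwise with the shut fingertips, looked, then nudged it the last 0.07 rad. The final angle from the white line in the top view is -1.755 rad, against the dot at -1.75. The holes in the side view give -1.74.
- **Estimates that disagreed:** the top-view hole fit (-1.65, and -1.83 before the press) and the side-view line fit (-1.595) don't match. I discounted both: the first was inconsistent between pictures and the second had a weak signal. The pictures show the tab on the dot.
- **Button:** it was pressed from contact at z ≈ 0.121 down to its stop at 0.116, where the force reached 14.6 N. The arm hid the press from the cameras, so that rests on position and force. Afterwards the button was back at its earlier pixel position to within 0.01 px.
- **Surroundings:** the cuvette, bottle, blue rack and beaker look unmoved in the last picture, judged by eye only. The hand is about 0.3 m clear of the photometer's button and reads no contact force.

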